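Sweep the used caps off the bench into the edge bin

ROBOT

A 7-joint arm with a two-finger parallel gripper is mounted at the origin on the work surface. World frame = base frame: x ahead of the robot, y to its left, z up, the work surface at z = 0. Lengths are in m, angles in rad, forces in N, time in s.
With the tool pointing down it reaches from about 0.4 to 0.85 m from the base axis. Payload 10.4 kg.
Tool frame: the origin (TCP) lies at the very end of the fingers, on their centre line; the grasp point (between the pads) lies 19 mm behind it; z points along the fingers, y is the direction in which the jaws open and shut (so a half turn about z gives the same grasp; the last joint's range is limited). The gripper opens to 85 mm and grips with 20 to 120 N. Pads are 22 mm wide; open, the fingers measure 114 mm over their backs; the gripper's body (76 mm by 85 mm) begins 54 mm behind the grasp point. The pads swing forward as they close: fully open they stand 13 mm farther back than shut.
Start: joints at [-1.367, 0.332, -0.065, 1.46, 0.022, 1.35, -0.088], TCP at [0.141, 0.609, 0.231] pointing down, gripper open.
Joint ranges: [-2.6, 2.6], [-0.5, 2.12], [-1.47, 1.34], [0.16, 2.42], [-1.27, 4.41], [0.06, 2.06], [-2.6, 2.6]. Speed limits (rad/s): [2.22, 2.22, 2.79, 2.79, 3.14, 3.14, 3.14].

INTERFACE

Orientations are given as a unit quaternion [x, y, z, w].
In Python, from workcell import get_obs, camera, camera_info, hand_in gives the robot as it stands.
- The arm moves only by the tool move_arm, never from a script. Its argument "moves" is a list of rows, each a list of 3 entries, a list of its own where there are three numbers: the shift along the tool's x, y, z in units of 25 mm (1.0 is 25 mm), then the turn, a rotation vector about the tool's x, y, z in degrees, then the opening, from 0 (shut) to 1 (fully open). A call has 1 to 5 rows; each row shifts and turns the commanded pose from where the row before left it, along the tool's axes as they then stand; what a row does not reach is not made up. A row lasts 1/8 s, in which the tool goes at most 62.5 mm and 10.7 degrees, less where a joint would pass 70% of its speed; a pose out of reach is approached as far as the arm can. A call is refused whole if a number of a shift passes 1 or a number of a turn 10.7, either way. A call with a gripper value outside its range is refused whole. The fingers move at their own pace and stop on an object; "squeeze" is the grip in N (left out, the last holds). Time passes only in rows, so rows that do not move let the fingers close. It gives the time, the measured TCP pose, the force and the opening at its end, in the units of the state.
- get_obs(): the state, without advancing time (a new reading comes with each control period).
- camera(name): name is "side" or "top" or "wrist"; returns the picture (420x560x3 uint8, red, green, blue); there is no depth.
- camera_info(name): a dict with "fx", "fy", "cx", "cy" (pixels), "origin" and "rotation" of the camera in the world. Camera axes: x right, y down, z forward; pixel columns grow to the right and rows downward; lengths in m; the calibration is good to about 2 mm. A picture is of the moment at which its call begins: read the wrist's pose just before it. camera_info takes no time and is no camera call; for the wrist camera it gives the pose at the moment of the call.
- hand_in(): hands the job in, once; it reports no verdict.
The state is a dict: "clock": time; "joint_pos": joint angles; "joint_velocities": joint speeds; "tau": joint torques, N m; "position": TCP position; "ee_rot": TCP orientation; "ft_force": force on the tool from outside, world axes, zero at the start; "torque": the same for the moment, N m; "grip_width": opening from 0.0 (shut) to 1.0 (fully open).
Only numpy, scipy, OpenCV 4.12 (cv2) and the standard library are available. Lean on these libraries where they do the work, as an engineer would, in place of code of your own. Each camera call takes 0.05 s, during which the arm holds its last target. There are 200 camera calls.

TASK

Three used closures lie loose on the lab bench: two tube caps and one wider specimen-cup lid. With the fingers, sweep all three along the bench top and over its edge, so that they drop into the waste bin hung there. Do not pick any of them up, let none fall on the floor, and leave everything else on the bench standing where it is.

Things in the scene. Friction and masses are not known exactly. Their poses are not given: they have to be found in the camera images.
- bin: Open grey plastic waste bin, hooked to a rail just outside the bench's far edge, at a different place along it each time (fixed). Outside 172 mm (x) by 306 mm (y), 180 mm deep, walls 3 mm. Origin: centre of its mouth in the plane of its rim, which lies 12 mm below the bench top (bench top: z = 0). x points away from the robot, z up; never turned. The bench edge lies 90 mm from this origin towards the robot.
- bench_edge (a point): Point on the bench's straight far edge (which runs along y), level with the bench top, right in front of the middle of the bin's mouth. Nothing stands up along the edge: what is pushed over it with its whole width within 140 mm to either side of this point drops into the bin.
- cap_a: Loose ribbed screw cap of a 50 ml tube, plain white plastic, 34 mm across and 14 mm high, lying flat with its closed side up. Origin: centre of its underside; z up. Slides on the bench when pushed; about 10 to 20 g.
- cap_b: Loose ribbed screw cap of a 50 ml tube, plain white plastic, 34 mm across and 14 mm high, lying flat with its open side up. Origin: centre of its underside; z up. Slides on the bench when pushed; about 10 to 20 g.
- lid: Loose ribbed lid of a specimen cup, plain white plastic, 66 mm across and 12 mm high, lying flat. Origin: centre of its underside; z up. Slides on the bench when pushed; about 12 to 25 g.
- dropper_a: Bystander: upright white dropper bottle with a red cap, 26 mm across and 61 mm high, standing among the caps. Origin: centre of its underside. Leave alone.
- dropper_b: Bystander: a second dropper bottle, just like dropper_a. Origin: centre of its underside. Leave alone.
- cup: Bystander: closed specimen cup with its lid screwed on, 66 mm across at the lid and 66 mm high, standing on the bench. Origin: centre of its underside. Leave alone.
- dishes: Bystander: stack of three Petri dishes, 90 mm across and 48 mm high. Origin: centre of its underside. Leave alone.
- marker: Bystander: marker pen lying on the bench, 135 mm long (along its own x) and 11 mm thick. Origin: below its middle, on the bench. Leave alone.
- timer: Bystander: flat white bench timer, 66 by 66 mm and 18 mm high. Origin: centre of its underside. Leave alone.
- tube_rack: Fixed rack with open tubes at the left (+y) of the work, 92 mm (its x) by 172 mm (its y), 117 mm high over the tubes. Origin: centre of its underside.
Mind the look-alikes: they are no part of the job. Leave any purple look-alike of the cap_a alone.

How it is judged:
By the outcome, as a careful person would: the job done as asked, in the order asked, and still so for the second after the job is handed in, with the robot touching nothing.
It also fails if it takes over 54 s, if anything falls off the work surface, if the arm or the gripper's body presses on something with over 40 N, if the wrist force passes 120 N, or if a joint passes its speed limit or range.

## Working session

There is one attempt and no reset: what is moved stays moved. The work goes in short steps, Python scripts to look and compute and a tool call to move; the robot and the scene stay as the last step left them, time stands still between calls to the robot, and variables do not carry over. Pictures are saved under pics/ and viewed, about 8 in all and at most 12, crops included, and the job is handed in when it is done.

Besides the shell and the picture viewer there is one more tool, called in YAML: its name, and indented under it one key for each argument. move_arm: Moves the arm, as the interface text tells. Its arguments: {"type":"object","properties":{"moves":{"type":"array","items":{"type":"array"}},"squeeze":{"type":"number"}},"required":["moves"]}

```bash
mkdir -p pics; ls
cat > h.py <<'E'
import numpy as np,cv2
from workcell import get_obs,camera,camera_info,hand_in
def save(n,im): cv2.imwrite('pics/'+n+'.png',im[:,:,::-1])
def ray(ci,u,v,z):
    d=np.array(ci['rotation'])@np.array([(u-ci['cx'])/ci['fx'],(v-ci['cy'])/ci['fy'],1]);o=np.array(ci['origin']);return o+d*(z-o[2])/d[2]
def proj(ci,p):
    q=np.array(ci['rotation']).T@(np.array(p)-np.array(ci['origin']));return ci['fx']*q[0]/q[2]+ci['cx'],ci['fy']*q[1]/q[2]+ci['cy']
E
python3 - <<'E'
from h import *
o=get_obs();print(o)
for n in('top','side'):
    im=camera(n);np.save(n,im);save(n+'0',im);ci=camera_info(n);print(n,ci)
E
```

```text
pics
{'clock': 0.0, 'joint_pos': array([-1.36659383,  0.33286537, -0.06473894,  1.46096634,  0.02161262,
        1.34988604, -0.08847043]), 'joint_velocities': array([ 6.50904639e-04, -4.02179648e-04,  2.72042599e-03, -4.46590515e-04,
        2.07772626e-04,  1.77666682e-04,  2.20197076e-05]), 'tau': array([ 9.78864300e-04, -6.25433278e+01,  4.98507579e-02, -3.91606057e+01,
        1.63194659e-02,  9.84642422e-03, -6.90802349e-07]), 'position': array([0.14044034, 0.60862405, 0.23050814]), 'ee_rot': array([ 1.13113281e-01,  9.93581841e-01, -7.12784368e-04, -4.76853016e-05]), 'ft_force': array([-0.41215317, -0.10637056,  0.54919967]), 'torque': array([ 0.00119819, -0.00379214,  0.04216259]), 'grip_width': 1.0049806964168655}
top {'fx': 426.234306477036, 'fy': 426.234306477036, 'cx': 281.10676728651026, 'cy': 202.810155761618, 'origin': array([0.46544093, 0.09630181, 1.24668099]), 'rotation': array([-0.6987962 ,  0.71357523, -0.04092858,  0.02862027])}
side {'fx': 476.18267815216626, 'fy': 476.18267815216626, 'cx': 280.56281340200155, 'cy': 207.14378249561844, 'origin': array([-0.03454123, -0.69571124,  0.81725475]), 'rotation': array([ 0.85040949, -0.30113937,  0.14091739, -0.40775124])}
```

```bash
sed -i "s/np.array(ci\['rotation'\])/R.from_quat(ci['rotation']).as_matrix()/; 1a from scipy.spatial.transform import Rotation as R" h.py; cat h.py|tail -5
python3 - <<'E'
from h import *
ci=camera_info('top')
for p in [(0.4,-.3,0),(0.8,-.3,0),(.8,.3,0),(0.4,.3,0)]: print(p,proj(ci,p))
print(R.from_quat(get_obs()['ee_rot']).as_matrix().round(3))
E
```

```text
def save(n,im): cv2.imwrite('pics/'+n+'.png',im[:,:,::-1])
def ray(ci,u,v,z):
    d=R.from_quat(ci['rotation']).as_matrix()@np.array([(u-ci['cx'])/ci['fx'],(v-ci['cy'])/ci['fy'],1]);o=np.array(ci['origin']);return o+d*(z-o[2])/d[2]
def proj(ci,p):
    q=R.from_quat(ci['rotation']).as_matrix().T@(np.array(p)-np.array(ci['origin']));return ci['fx']*q[0]/q[2]+ci['cx'],ci['fy']*q[1]/q[2]+ci['cy']
(0.4, -0.3, 0) (np.float64(410.619641349341), np.float64(264.5692501081766))
(0.8, -0.3, 0) (np.float64(403.76008526421555), np.float64(130.21101455701384))
(0.8, 0.3, 0) (np.float64(203.45426685486322), np.float64(133.61173918657107))
(0.4, 0.3, 0) (np.float64(203.9901628586427), np.float64(269.284811159057))
[[-0.974  0.225 -0.   ]
 [ 0.225  0.974 -0.001]
 [-0.    -0.001 -1.   ]]
```

View pics/top0.png

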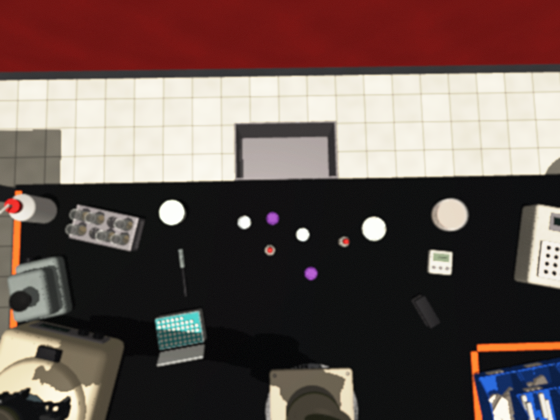

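View pics/side0.png

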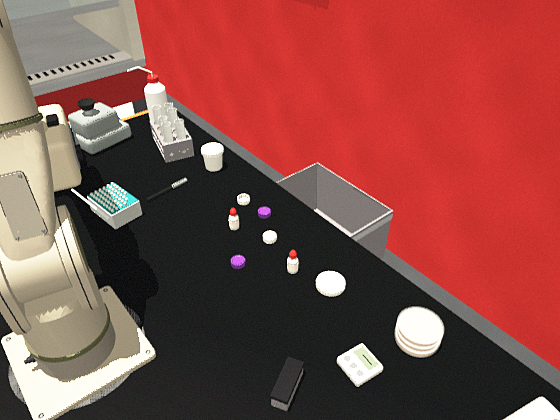

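Top view: white caps at (244,222) and (303,235). The flat lid is at (374,229), and the standing cup at (172,212) looks similar. Purple caps are at (272,218) and (311,273), droppers at (270,250) and (344,241), and the bin spans cols 236–336. Next I measure these.

Run:
```python
from h import *
H={}
for n in('top','side'):
    im=np.load(n+'.npy');ci=camera_info(n);hsv=cv2.cvtColor(im,cv2.COLOR_RGB2HSV)
    W=((hsv[...,2]>130)&(hsv[...,1]<60)).astype(np.uint8);P=((hsv[...,0]>125)&(hsv[...,0]<160)&(hsv[...,1]>90)&(hsv[...,2]>60)).astype(np.uint8);Rd=(((hsv[...,0]<8)|(hsv[...,0]>172))&(hsv[...,1]>120)&(hsv[...,2]>90)).astype(np.uint8)
    for k,m,z in(('W',W,.013),('P',P,.013),('R',Rd,.055)):
        c,_h=cv2.findContours(m,cv2.RETR_EXTERNAL,cv2.CHAIN_APPROX_NONE)
        for q in c:
            x,y,w,h=cv2.boundingRect(q);a=cv2.contourArea(q)
            if a<8 or a>1500 or y<150 : continue
            p=ray(ci,x+(w-1)/2,y+(h-1)/2,z); l=ray(ci,x-.5,y+h/2,z);r=ray(ci,x+w-.5,y+h/2,z)
            if .35<p[0]<.75 and abs(p[1])<.45: print(n,k,(x,y,w,h),a,p.round(3),'width',np.linalg.norm(l-r).round(3))
ci=camera_info('top')
for u,v in((237,182),(333,177),(237,179),(333,174)):print(ray(ci,u,v,0).round(3))
for u,v in((236,124),(336,122),(236,180),(335,177)):print('bin',ray(ci,u,v,-.012).round(3))
im=np.load('top.npy');print([tuple(im[r,285]) for r in range(170,190)]);print([int(x.sum()) for x in im[130,225:350]])
save('crop0',np.hstack([cv2.resize(im[170:290,225:400],None,fx=4,fy=4)])); 
s=np.load('side.npy');save('crop1',cv2.resize(s[180:310,210:370],None,fx=4.5,fy=4.5,interpolation=cv2.INTER_CUBIC))
```

```text
top W (428, 250, 25, 25) 505.0 [ 0.406 -0.381  0.013] width 0.073
top W (179, 250, 5, 17) 17.5 [0.434 0.363 0.013] width 0.014
top W (340, 237, 7, 10) 13.5 [ 0.471 -0.103  0.013] width 0.02
top W (296, 228, 14, 13) 123.0 [0.495 0.014 0.013] width 0.04
top W (362, 216, 24, 25) 434.5 [ 0.508 -0.193  0.013] width 0.07
top W (238, 216, 13, 13) 121.0 [0.533 0.182 0.013] width 0.038
top W (159, 200, 26, 25) 484.0 [0.567 0.391 0.013] width 0.075
top W (432, 199, 36, 32) 860.0 [ 0.543 -0.417  0.013] width 0.106
top P (304, 266, 14, 15) 140.0 [ 0.383 -0.006  0.013] width 0.04
top P (266, 211, 13, 15) 128.0 [0.543 0.101 0.013] width 0.038
top R (267, 247, 6, 6) 16.0 [0.453 0.109 0.055] width 0.017
top R (343, 238, 6, 6) 20.0 [ 0.474 -0.103  0.055] width 0.017
side W (337, 343, 46, 44) 1126.5 [ 0.404 -0.383  0.013] width 0.088
side W (315, 270, 31, 27) 589.5 [ 0.503 -0.197  0.013] width 0.069
side W (287, 257, 12, 17) 135.5 [ 0.474 -0.101  0.013] width 0.028
side W (262, 230, 15, 14) 144.0 [0.491 0.011 0.013] width 0.037
side W (228, 215, 11, 15) 115.5 [0.453 0.114 0.013] width 0.029
side W (35
[... 1720 characters left out ...]
, np.uint8(15), np.uint8(17)), (np.uint8(15), np.uint8(14), np.uint8(15))]
[715, 714, 714, 713, 712, 711, 712, 707, 667, 554, 401, 228, 141, 156, 167, 177, 175, 176, 176, 177, 179, 177, 175, 173, 177, 179, 177, 178, 181, 181, 176, 175, 177, 176, 176, 178, 177, 177, 179, 177, 177, 176, 177, 176, 176, 181, 177, 176, 174, 175, 177, 179, 174, 176, 177, 177, 176, 175, 177, 176, 177, 179, 179, 175, 175, 176, 178, 177, 177, 178, 177, 177, 175, 177, 175, 177, 176, 181, 178, 178, 178, 178, 173, 174, 174, 180, 178, 177, 173, 179, 178, 178, 176, 177, 177, 174, 177, 178, 178, 174, 177, 178, 181, 177, 170, 166, 152, 140, 183, 303, 438, 542, 640, 701, 714, 712, 712, 711, 711, 711, 712, 709, 709, 708, 705]
```

View pics/crop1.png

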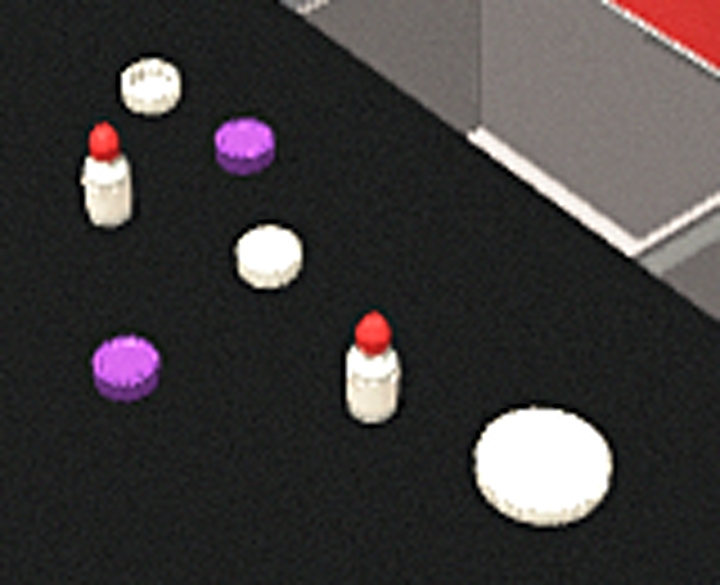

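Crop check: the open-side-up cap at crop (150,87) is cap_b, measured at (0.532, 0.181). The closed one at (268,257) is cap_a, at (0.494, 0.012). The big flat disc is the lid, at (0.506, −0.195).

The things that could be mistaken for these are the purple caps, the cup's lid and the timer, and I'm leaving all of them. The edge is at x≈0.662 and the bin centre at y≈0.055, so the safe band is −0.085 to 0.195.

The plan is to cradle each closure between slightly open fingers. I'll do cap_b first, since the current heading of −13° already suits it.

move_arm:
  moves:
    - [[-1, -0.78, 0], [0, 0, 0], 0.24]
    - [[-1, -0.78, 0], [0, 0, 0], 0.24]
    - [[-1, -0.78, 0], [0, 0, 0], 0.24]
    - [[-1, -0.78, 0], [0, 0, 0], 0.24]
    - [[-1, -0.78, 0], [0, 0, 0], 0.24]

```text
clock: 0.72
position: [0.2409, 0.4848, 0.231]
ee_rot: [0.113, 0.994, -0.0, -0.0]
ft_force: [0.6, 0.6, -0.1]
grip_width: 0.239
```

move_arm:
  moves:
    - [[-1, -0.78, 0], [0, 0, 0], 0.24]
    - [[-1, -0.78, 0], [0, 0, 0], 0.24]
    - [[-1, -0.78, 0], [0, 0, 0], 0.24]
    - [[-1, -0.78, 0], [0, 0, 0], 0.24]
    - [[-1, -0.78, 0], [0, 0, 0], 0.24]

```text
clock: 1.35
position: [0.3407, 0.3618, 0.2311]
ee_rot: [0.113, 0.994, -0.0, -0.0]
ft_force: [0.6, -0.2, -0.6]
grip_width: 0.244
```

move_arm:
  moves:
    - [[-1, -0.78, 0], [0, 0, 0], 0.24]
    - [[-1, -0.78, 0], [0, 0, 0], 0.24]
    - [[-1, -0.78, 0], [0, 0, 0], 0.24]
    - [[-1, -0.78, 0], [0, 0, 0], 0.24]
    - [[-1, -0.78, 0], [0, 0, 0], 0.24]

```text
clock: 1.98
position: [0.4405, 0.2387, 0.2311]
ee_rot: [0.113, 0.994, -0.0, -0.0]
ft_force: [0.4, -0.6, 0.4]
grip_width: 0.236
```

move_arm:
  moves:
    - [[-0.85, -0.71, 1], [0, 0, 0], 0.24]
    - [[-0.85, -0.71, 1], [0, 0, 0], 0.24]
    - [[0, 0, 1], [0, 0, 0], 0.24]
    - [[0, 0, 1], [0, 0, 0], 0.24]
    - [[0, 0, 1], [0, 0, 0], 0.24]

```text
clock: 2.6
position: [0.4733, 0.1954, 0.1052]
ee_rot: [0.113, 0.994, -0.0, -0.0]
ft_force: [0.2, 0.4, -0.3]
grip_width: 0.239
```

move_arm:
  moves:
    - [[0, 0, 1], [0, 0, 0], 0.24]
    - [[0, 0, 1], [0, 0, 0], 0.24]
    - [[0, 0, 1], [0, 0, 0], 0.24]
    - [[0, 0, 0.5], [0, 0, 0], 0.24]
    - [[0, 0, 0.5], [0, 0, 0], 0.24]

```text
clock: 3.22
position: [0.4738, 0.1957, 0.006]
ee_rot: [0.113, 0.994, 0.0, 0.0]
ft_force: [0.8, -0.6, -0.2]
grip_width: 0.243
```

Run:
```python
from h import *
print(get_obs()['position'],get_obs()['ft_force'])
a=camera('top');b=camera('side')
save('chk1',np.hstack([cv2.resize(a[170:290,215:385],(400,282)),cv2.resize(b[160:310,200:360],(400,375))[:282]]))
```

```text
[0.47375271 0.19566608 0.00599233] [ 0.81203534 -0.62338107 -0.24580449]
```

View pics/chk1.png

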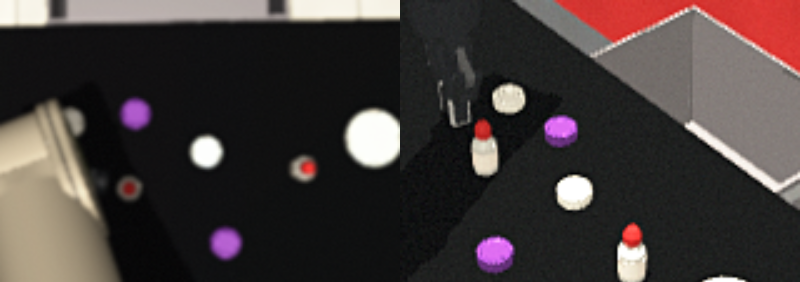

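The fingers stand behind cap_b at crop (75,120) and clear of the dropper. Now I push.

move_arm:
  moves:
    - [[-0.4, 0, 0.08], [0, 0, 0], 0.24]
    - [[-0.5, 0, 0], [0, 0, 0], 0.24]
    - [[-0.5, 0, 0], [0, 0, 0], 0.24]
    - [[-0.5, 0, 0], [0, 0, 0], 0.24]
    - [[-0.5, 0, 0], [0, 0, 0], 0.24]

```text
clock: 3.95
position: [0.533, 0.1818, 0.0043]
ee_rot: [0.113, 0.994, 0.0, 0.0]
ft_force: [0.5, -0.0, 0.9]
grip_width: 0.239
```

```bash
cat > see.py <<'E'
from h import *
def see(n='side'):
    im=camera(n);ci=camera_info(n);hsv=cv2.cvtColor(im,cv2.COLOR_RGB2HSV)
    W=((hsv[...,2]>120)&(hsv[...,1]<60)).astype(np.uint8);P=((hsv[...,0]>125)&(hsv[...,0]<160)&(hsv[...,1]>90)&(hsv[...,2]>60)).astype(np.uint8)
    for k,m in(('W',W),('P',P)):
        for q in cv2.findContours(m,cv2.RETR_EXTERNAL,cv2.CHAIN_APPROX_NONE)[0]:
            x,y,w,h=cv2.boundingRect(q);p=ray(ci,x+(w-1)/2,y+(h-1)/2,.013)
            if cv2.contourArea(q)>30 and .35<p[0]<.72 and abs(p[1])<.3: print(n,k,(x,y,w,h),p[:2].round(3))
    return im
E
python3 -c "
from see import *
see();see('top')"
```

```text
side W (315, 270, 31, 27) [ 0.503 -0.197]
side W (287, 257, 12, 17) [ 0.474 -0.101]
side W (262, 230, 15, 14) [0.491 0.011]
side W (229, 215, 10, 15) [0.454 0.113]
side W (353, 214, 40, 27) [ 0.718 -0.127]
side W (249, 191, 9, 12) [0.557 0.169]
side P (230, 254, 16, 15) [ 0.381 -0.009]
side P (258, 207, 13, 12) [0.539 0.094]
top W (296, 228, 14, 14) [0.494 0.014]
top W (362, 216, 24, 25) [ 0.508 -0.193]
top W (209, 212, 11, 33) [0.518 0.269]
top W (246, 205, 14, 26) [0.546 0.157]
top W (216, 197, 29, 26) [0.571 0.222]
top P (304, 266, 14, 15) [ 0.383 -0.006]
top P (267, 211, 12, 14) [0.545 0.099]
```

move_arm:
  moves:
    - [[-0.5, 0, 0], [0, 0, 0], 0.24]
    - [[-0.5, 0, 0], [0, 0, 0], 0.24]
    - [[-0.5, 0, 0], [0, 0, 0], 0.24]
    - [[-0.5, 0, 0], [0, 0, 0], 0.24]
    - [[-0.5, 0, 0], [0, 0, 0], 0.24]

```text
clock: 4.68
position: [0.5938, 0.1678, 0.0043]
ee_rot: [0.113, 0.994, 0.0, -0.0]
ft_force: [-0.0, -0.2, -0.1]
grip_width: 0.24
```

```bash
python3 -c "
from see import *
see()"
```

```text
side W (316, 270, 30, 27) [ 0.504 -0.198]
side W (287, 257, 12, 17) [ 0.474 -0.101]
side W (263, 230, 14, 14) [0.492 0.01 ]
side W (229, 215, 10, 15) [0.454 0.113]
side W (353, 214, 40, 27) [ 0.718 -0.127]
side W (269, 186, 9, 11) [0.616 0.154]
side P (230, 254, 16, 15) [ 0.381 -0.009]
side P (258, 207, 13, 12) [0.539 0.094]
```

move_arm:
  moves:
    - [[-0.5, 0, 0], [0, 0, 0], 0.24]
    - [[-0.5, 0, 0], [0, 0, 0], 0.24]
    - [[-0.5, 0, 0], [0, 0, 0], 0.24]
    - [[-0.5, 0, 0], [0, 0, 0], 0.24]
    - [[-0.5, 0, 0], [0, 0, 0], 0.24]

```text
clock: 5.35
position: [0.6547, 0.1537, 0.0043]
ee_rot: [0.113, 0.994, 0.0, -0.0]
ft_force: [-0.4, -0.7, -0.0]
grip_width: 0.236
```

move_arm:
  moves:
    - [[-0.5, 0, 0], [0, 0, 0], 0.24]
    - [[-0.5, 0, 0], [0, 0, 0], 0.24]
    - [[0, 0, -1], [0, 0, 0], 0.24]
    - [[0, 0, -1], [0, 0, 0], 0.24]
    - [[0, 0, -1], [0, 0, 0], 0.24]

```text
clock: 5.98
position: [0.6786, 0.1482, 0.0801]
ee_rot: [0.113, 0.994, 0.0, -0.0]
ft_force: [0.1, 0.3, 0.1]
grip_width: 0.242
```

```bash
python3 -c "
from see import *
a=see();b=camera('top')
save('chk2',np.hstack([cv2.resize(a[150:270,200:400],(400,240)),cv2.resize(b[110:230,190:390],(400,240))]))"
```

```text
side W (316, 270, 30, 27) [ 0.504 -0.198]
side W (287, 257, 12, 17) [ 0.474 -0.101]
side W (263, 230, 14, 14) [0.492 0.01 ]
side W (229, 215, 10, 15) [0.454 0.113]
side W (353, 214, 40, 27) [ 0.718 -0.127]
side P (230, 254, 16, 15) [ 0.381 -0.009]
side P (258, 207, 13, 12) [0.539 0.094]
```

View pics/chk2.png

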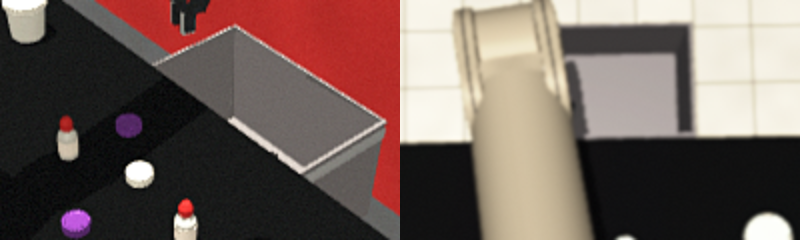

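move_arm:
  moves:
    - [[0.92, -0.77, -1], [0, 0, 0], 0.24]
    - [[0.92, -0.77, 0], [0, 0, 0], 0.24]
    - [[0.92, -0.77, 0], [0, 0, 0], 0.24]
    - [[0.92, -0.77, 0], [0, 0, 0], 0.24]
    - [[0.92, -0.77, 0], [0, 0, 0], 0.24]

```text
clock: 6.7
position: [0.5436, 0.0799, 0.1036]
ee_rot: [0.113, 0.994, -0.0, -0.0]
ft_force: [-0.7, -0.2, 0.4]
grip_width: 0.238
```

move_arm:
  moves:
    - [[0.92, -0.77, 0], [0, 0, 0], 0.24]
    - [[0.92, -0.77, 0], [0, 0, 0], 0.24]
    - [[0.92, -0.77, 0], [0, 0, 0], 0.24]
    - [[0.96, -0.81, 0], [0, 0, 0], 0.24]
    - [[0, 0, 1], [0, 0, 0], 0.24]

```text
clock: 7.32
position: [0.4361, 0.0247, 0.0799]
ee_rot: [0.114, 0.994, 0.001, 0.001]
ft_force: [-0.5, 0.5, 0.5]
grip_width: 0.241
```

```bash
python3 -c "
from see import *
see();b=camera('top');a=camera('wrist')
save('chk3',np.hstack([cv2.resize(a,(400,300)),cv2.resize(b[110:260,190:390],(400,300))]))"
```

```text
side W (315, 270, 31, 27) [ 0.503 -0.197]
side W (287, 257, 12, 17) [ 0.474 -0.101]
side W (263, 231, 14, 13) [0.491 0.009]
side W (228, 213, 12, 17) [0.456 0.117]
side W (260, 159, 37, 24) [0.69  0.224]
side P (230, 255, 16, 14) [ 0.38  -0.011]
side P (258, 206, 13, 13) [0.54  0.096]
```

View pics/chk3.png

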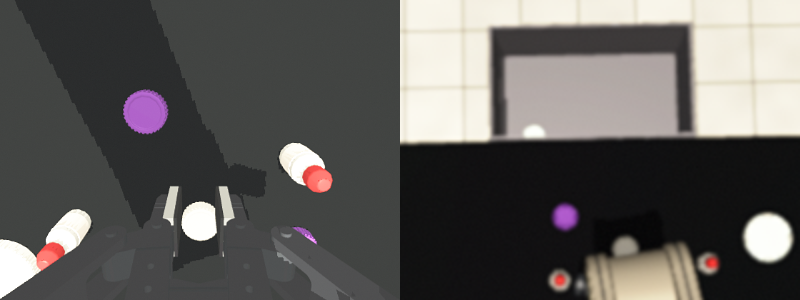

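cap_b lies in the bin at crop (533,131), and cap_a is centred between the fingers at (200,220) in the wrist view. Now I descend and push cap_a on the same heading.

move_arm:
  moves:
    - [[0, 0, 1], [0, 0, 0], 0.24]
    - [[0, 0, 1], [0, 0, 0], 0.24]
    - [[0, 0, 0.6], [0, 0, 0], 0.24]
    - [[0, 0, 0.4], [0, 0, 0], 0.24]
    - [[-0.5, 0, 0], [0, 0, 0], 0.24]

```text
clock: 8.1
position: [0.4484, 0.0226, 0.0041]
ee_rot: [0.113, 0.994, -0.0, -0.001]
ft_force: [0.6, -0.7, 0.1]
grip_width: 0.237
```

move_arm:
  moves:
    - [[-0.5, 0, 0], [0, 0, 0], 0.24]
    - [[-0.5, 0, 0], [0, 0, 0], 0.24]
    - [[-0.5, 0, 0], [0, 0, 0], 0.24]
    - [[-0.5, 0, 0], [0, 0, 0], 0.24]
    - [[-0.5, 0, 0], [0, 0, 0], 0.24]

```text
clock: 8.72
position: [0.5103, 0.0082, 0.0043]
ee_rot: [0.113, 0.994, 0.0, 0.0]
ft_force: [0.0, 0.4, 0.1]
grip_width: 0.236
```

```bash
python3 -c "
from see import *
see()"
```

```text
side W (315, 270, 31, 27) [ 0.503 -0.197]
side W (287, 257, 12, 17) [ 0.474 -0.101]
side W (282, 228, 9, 11) [ 0.533 -0.005]
side W (228, 215, 11, 15) [0.453 0.114]
side W (264, 184, 23, 5) [0.635 0.169]
side P (230, 255, 16, 14) [ 0.38  -0.011]
side P (257, 206, 10, 13) [0.535 0.1  ]
```

move_arm:
  moves:
    - [[-0.5, 0, 0], [0, 0, 0], 0.24]
    - [[-0.5, 0, 0], [0, 0, 0], 0.24]
    - [[-0.5, 0, 0], [0, 0, 0], 0.24]
    - [[-0.5, 0, 0], [0, 0, 0], 0.24]
    - [[-0.5, 0, 0], [0, 0, 0], 0.24]

```text
clock: 9.4
position: [0.5712, -0.0058, 0.0043]
ee_rot: [0.113, 0.994, 0.0, -0.0]
ft_force: [-1.2, 0.1, 0.2]
grip_width: 0.24
```

```bash
python3 -c "
from see import *
see()"
```

```text
side W (315, 270, 31, 27) [ 0.503 -0.197]
side W (287, 257, 12, 17) [ 0.474 -0.101]
side W (304, 221, 9, 11) [ 0.593 -0.02 ]
side W (228, 215, 11, 15) [0.453 0.114]
side W (353, 214, 40, 27) [ 0.718 -0.127]
side W (317, 177, 24, 40) [0.719 0.037]
side P (230, 255, 15, 14) [ 0.38 -0.01]
side P (257, 206, 14, 13) [0.539 0.097]
```

move_arm:
  moves:
    - [[-0.5, 0, 0], [0, 0, 0], 0.24]
    - [[-0.5, 0, 0], [0, 0, 0], 0.24]
    - [[-0.5, 0, 0], [0, 0, 0], 0.24]
    - [[-0.5, 0, 0], [0, 0, 0], 0.24]
    - [[-0.5, 0, 0], [0, 0, 0], 0.24]

```text
clock: 10.07
position: [0.6321, -0.0198, 0.0043]
ee_rot: [0.113, 0.994, 0.0, 0.0]
ft_force: [0.4, -0.0, 0.4]
grip_width: 0.24
```

move_arm:
  moves:
    - [[-0.5, 0, 0], [0, 0, 0], 0.24]
    - [[-0.5, 0, 0], [0, 0, 0], 0.24]
    - [[-0.5, 0, 0], [0, 0, 0], 0.24]
    - [[-0.3, 0, 0], [0, 0, 0], 0.24]
    - [[0, 0, -1], [0, 0, 0], 0.24]

```text
clock: 10.7
position: [0.6741, -0.0299, 0.0275]
ee_rot: [0.113, 0.994, -0.0, -0.002]
ft_force: [0.0, -0.5, 0.4]
grip_width: 0.239
```

```bash
python3 -c "
from see import *
see();print(get_obs()['joint_pos'].round(2))"
```

```text
side W (316, 271, 30, 26) [ 0.503 -0.199]
side W (287, 257, 12, 17) [ 0.474 -0.101]
side W (228, 215, 11, 15) [0.453 0.114]
side W (353, 214, 40, 27) [ 0.718 -0.127]
side W (314, 208, 39, 29) [ 0.654 -0.05 ]
side P (231, 255, 14, 14) [ 0.38  -0.011]
side P (258, 206, 13, 13) [0.54  0.096]
[-0.3   0.63  0.38  1.53 -0.26  1.03  1.5 ]
```

cap_a has left the bench. For the lid I need a heading of +50°, and joint 7 has room only in the other direction. So I'll turn +117° about tool z and push with +x.

move_arm:
  moves:
    - [[0, 0, -1], [0, 0, 0], 0.24]
    - [[0.58, -0.96, -1], [0, 0, 0], 0.47]
    - [[0.58, -0.96, -1], [0, 0, 0], 0.47]
    - [[0.58, -0.96, 0], [0, 0, 0], 0.47]
    - [[0.58, -0.96, 0], [0, 0, 0], 0.47]

```text
clock: 11.38
position: [0.5967, -0.1109, 0.1048]
ee_rot: [0.113, 0.994, 0.0, 0.001]
ft_force: [-0.8, 0.9, -0.4]
grip_width: 0.467
```

move_arm:
  moves:
    - [[0.58, -0.96, 0], [0, 0, 0], 0.47]
    - [[0.58, -0.96, 0], [0, 0, 0], 0.47]
    - [[0.58, -0.96, 0], [0, 0, 0], 0.47]
    - [[0.58, -0.96, 0], [0, 0, 0], 0.47]
    - [[0.58, -0.96, 0], [0, 0, 0], 0.47]

```text
clock: 12.0
position: [0.4989, -0.2116, 0.1045]
ee_rot: [0.113, 0.994, 0.0, 0.0]
ft_force: [1.6, 0.0, -0.2]
grip_width: 0.468
```

move_arm:
  moves:
    - [[0.58, -0.97, 0], [0, 0, 0], 0.47]
    - [[0.6, -0.97, 0], [0, 0, 0], 0.47]
    - [[0, 0, 0], [0, 0, 10.6], 0.47]
    - [[0, 0, 0], [0, 0, 10.6], 0.47]
    - [[0, 0, 0], [0, 0, 10.6], 0.47]

```text
clock: 12.62
position: [0.4598, -0.2517, 0.1045]
ee_rot: [0.384, 0.923, 0.0, 0.0]
ft_force: [-0.1, 0.2, -0.3]
grip_width: 0.472
```

move_arm:
  moves:
    - [[0, 0, 0], [0, 0, 10.6], 0.47]
    - [[0, 0, 0], [0, 0, 10.6], 0.47]
    - [[0, 0, 0], [0, 0, 10.6], 0.47]
    - [[0, 0, 0], [0, 0, 10.6], 0.47]
    - [[0, 0, 0], [0, 0, 10.6], 0.47]

```text
clock: 13.25
position: [0.4599, -0.2516, 0.1045]
ee_rot: [0.756, 0.655, 0.0, 0.0]
ft_force: [-0.3, 0.2, 0.7]
grip_width: 0.466
```

move_arm:
  moves:
    - [[0, 0, 0], [0, 0, 10.6], 0.47]
    - [[0, 0, 0], [0, 0, 10.6], 0.47]
    - [[0, 0, 0], [0, 0, 10.6], 0.47]
    - [[0, 0, 0], [0, 0, 0], 0.47]

```text
clock: 13.75
position: [0.4599, -0.2515, 0.1044]
ee_rot: [0.905, 0.426, 0.0, 0.0]
ft_force: [0.7, -0.1, -0.4]
grip_width: 0.47
```

```bash
python3 -c "
from see import *
see();o=get_obs();M=R.from_quat(o['ee_rot']).as_matrix();print(o['joint_pos'].round(2),M.round(3),o['position'])
p=M.T@(np.array([.5055,-.195,0])-o['position']);print('lid in tool',p,p/.025)
b=camera('top');a=camera('wrist')
save('chk4',np.hstack([cv2.resize(a,(400,300)),cv2.resize(b[110:290,200:440],(400,300))]))"
```

```text
side W (315, 267, 31, 30) [ 0.506 -0.194]
side W (287, 257, 12, 17) [ 0.474 -0.101]
side W (228, 215, 11, 15) [0.453 0.114]
side P (230, 254, 16, 15) [ 0.381 -0.009]
side P (258, 206, 13, 13) [0.54  0.096]
[-0.33  0.3   0.86  1.91 -0.26  1.05 -0.05] [[ 0.634  0.773  0.   ]
 [ 0.773 -0.634 -0.   ]
 [ 0.     0.    -1.   ]] [ 0.45985514 -0.25151359  0.10436751]
lid in tool [ 0.07263978 -0.00055776  0.10436938] [ 2.9055911  -0.02231024  4.17477524]
```

View pics/chk4.png

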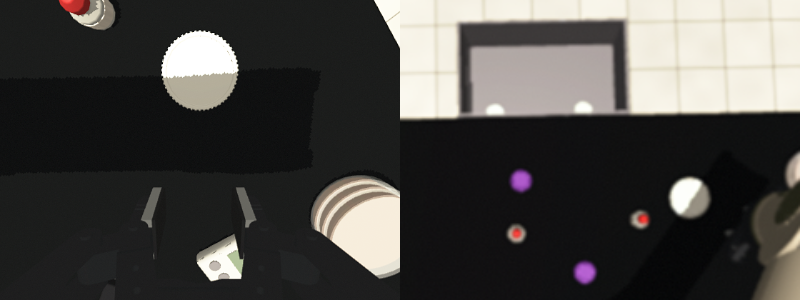

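Both caps lie in the bin at crop (495,108) and (583,107). The lid is centred ahead of the fingers, 73 mm ahead with under 1 mm lateral offset. I descend and push along +x.

move_arm:
  moves:
    - [[0, 0, 1], [0, 0, 0], 0.47]
    - [[0, 0, 1], [0, 0, 0], 0.47]
    - [[0, 0, 1], [0, 0, 0], 0.47]
    - [[0, 0, 0.7], [0, 0, 0], 0.47]
    - [[0, 0, 0.4], [0, 0, 0], 0.47]

```text
clock: 14.52
position: [0.4595, -0.2515, 0.0011]
ee_rot: [0.905, 0.426, -0.0, -0.0]
ft_force: [0.2, 0.5, 0.2]
grip_width: 0.471
```

move_arm:
  moves:
    - [[0.5, 0, 0], [0, 0, 0], 0.47]
    - [[0.5, 0, 0], [0, 0, 0], 0.47]
    - [[0.5, 0, 0], [0, 0, 0], 0.47]
    - [[0.5, 0, 0], [0, 0, 0], 0.47]
    - [[0.5, 0, 0], [0, 0, 0], 0.47]

```text
clock: 15.15
position: [0.5003, -0.2025, 0.0019]
ee_rot: [0.905, 0.426, 0.0, -0.0]
ft_force: [0.7, -0.3, 0.7]
grip_width: 0.469
```

```bash
python3 -c "
from see import *
see()"
```

```text
side W (319, 268, 21, 22) [ 0.511 -0.186]
side W (287, 257, 11, 17) [ 0.473 -0.101]
side W (228, 215, 11, 15) [0.453 0.114]
side W (354, 214, 39, 27) [ 0.719 -0.128]
side P (231, 254, 15, 15) [ 0.382 -0.01 ]
side P (258, 206, 13, 13) [0.54  0.096]
```

move_arm:
  moves:
    - [[0.5, 0, 0], [0, 0, 0], 0.47]
    - [[0.5, 0, 0], [0, 0, 0], 0.47]
    - [[0.5, 0, 0], [0, 0, 0], 0.47]
    - [[0.5, 0, 0], [0, 0, 0], 0.47]
    - [[0.5, 0, 0], [0, 0, 0], 0.47]

```text
clock: 15.82
position: [0.5399, -0.1545, 0.0018]
ee_rot: [0.905, 0.426, 0.0, -0.0]
ft_force: [-0.5, 0.4, 0.8]
grip_width: 0.467
```

```bash
python3 -c "
from see import *
a=see();b=camera('top');w=camera('wrist')
save('chk5',np.hstack([cv2.resize(w,(400,300)),cv2.resize(a[170:320,220:420],(400,300))]))"
```

```text
side W (287, 257, 11, 17) [ 0.473 -0.101]
side W (321, 248, 17, 19) [ 0.558 -0.136]
side W (228, 215, 11, 15) [0.453 0.114]
side P (231, 255, 14, 14) [ 0.38  -0.011]
side P (258, 206, 13, 13) [0.54  0.096]
```

View pics/chk5.png

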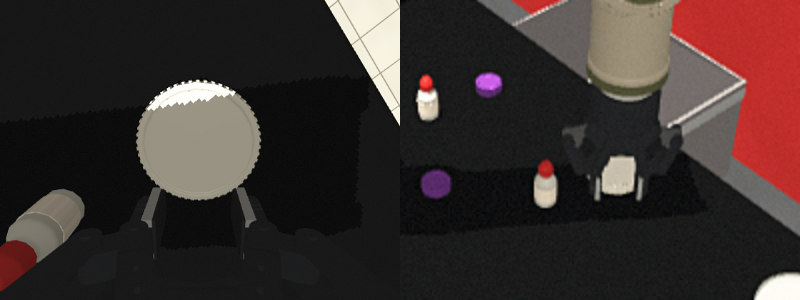

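The lid is cradled squarely between both fingers at wrist view (199,140), and dropper_b is clear. I continue.

move_arm:
  moves:
    - [[0.5, 0, 0], [0, 0, 0], 0.47]
    - [[0.5, 0, 0], [0, 0, 0], 0.47]
    - [[0.5, 0, 0], [0, 0, 0], 0.47]
    - [[0.5, 0, 0], [0, 0, 0], 0.47]
    - [[0.5, 0, 0], [0, 0, 0], 0.47]

```text
clock: 16.6
position: [0.5798, -0.1063, 0.0018]
ee_rot: [0.905, 0.426, 0.0, -0.0]
ft_force: [0.7, 0.1, -1.1]
grip_width: 0.47
```

move_arm:
  moves:
    - [[0.5, 0, 0], [0, 0, 0], 0.47]
    - [[0.5, 0, 0], [0, 0, 0], 0.47]
    - [[0.5, 0, 0], [0, 0, 0], 0.47]
    - [[0.5, 0, 0], [0, 0, 0], 0.47]
    - [[0.5, 0, 0], [0, 0, 0], 0.47]

```text
clock: 17.23
position: [0.6195, -0.0582, 0.0018]
ee_rot: [0.905, 0.426, -0.0, -0.0]
ft_force: [0.3, 0.0, -0.3]
grip_width: 0.471
```

```bash
python3 -c "
from see import *
a=see();w=camera('wrist')
save('chk6',np.hstack([cv2.resize(w,(400,300)),cv2.resize(a[140:290,220:420],(400,300))]))"
```

```text
side W (287, 257, 12, 17) [ 0.474 -0.101]
side W (339, 223, 13, 13) [ 0.658 -0.089]
side W (228, 215, 11, 15) [0.453 0.114]
side W (353, 214, 40, 27) [ 0.718 -0.127]
side W (318, 212, 16, 20) [ 0.64  -0.036]
side P (231, 255, 15, 14) [ 0.381 -0.012]
side P (258, 206, 13, 13) [0.54  0.096]
```

View pics/chk6.png

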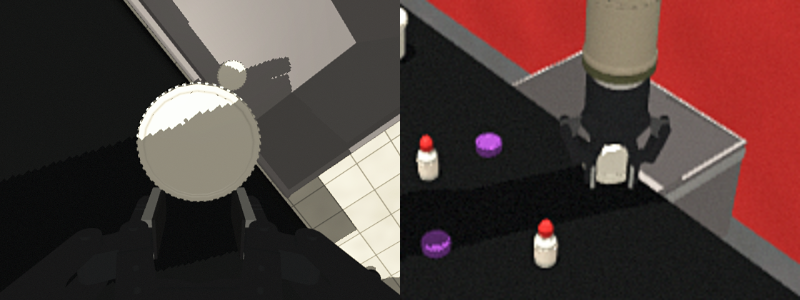

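The lid is reaching the edge in front of the bin mouth, with the bin's right wall beyond it. I finish the push and lift.

move_arm:
  moves:
    - [[0.5, 0, 0], [0, 0, 0], 0.47]
    - [[0.5, 0, 0], [0, 0, 0], 0.47]
    - [[0.5, 0, 0], [0, 0, 0], 0.47]
    - [[0.5, 0, 0], [0, 0, 0], 0.47]
    - [[0.5, 0, 0], [0, 0, 0], 0.47]

```text
clock: 17.95
position: [0.6594, -0.01, 0.0017]
ee_rot: [0.905, 0.426, 0.0, -0.0]
ft_force: [0.8, 0.1, -1.0]
grip_width: 0.468
```

move_arm:
  moves:
    - [[0.5, 0, 0], [0, 0, 0], 0.47]
    - [[0.5, 0, 0], [0, 0, 0], 0.47]
    - [[0, 0, 0], [0, 0, 0], 0.47]
    - [[0, 0, -1], [0, 0, 0], 0.47]
    - [[0, 0, -1], [0, 0, 0], 0.47]

```text
clock: 18.58
position: [0.6743, 0.0078, 0.0522]
ee_rot: [0.905, 0.425, -0.0, 0.0]
ft_force: [0.7, 1.1, 0.0]
grip_width: 0.47
```

move_arm:
  moves:
    - [[0, 0, -1], [0, 0, 0], 0.47]
    - [[-1, 0, -1], [0, 0, 0], 0.47]
    - [[-1, 0, -1], [0, 0, 0], 0.47]
    - [[-1, 0, -1], [0, 0, 0], 0.47]
    - [[-1, 0, 0], [0, 0, 0], 0.47]

```text
clock: 19.2
position: [0.6112, -0.0701, 0.1538]
ee_rot: [0.905, 0.425, 0.001, 0.001]
ft_force: [-0.7, 0.1, 0.2]
grip_width: 0.473
```

move_arm:
  moves:
    - [[-1, 0, 0], [0, 0, 0], 0.47]
    - [[-1, 0, 0], [0, 0, 0], 0.47]
    - [[-1, 0, 0], [0, 0, 0], 0.47]
    - [[-1, 0, 0], [0, 0, 0], 0.47]
    - [[0, 0, 0], [0, 0, 0], 0.47]

```text
clock: 19.82
position: [0.5458, -0.148, 0.1519]
ee_rot: [0.906, 0.424, 0.0, -0.0]
ft_force: [0.4, -0.5, 0.0]
grip_width: 0.469
```

```bash
python3 -c "
from see import *
a=see();b=see('top')
save('chk7',np.hstack([cv2.resize(b[100:310,140:480],(400,247)),cv2.resize(a[130:377,160:460],(400,247))]))"
```

```text
side W (287, 257, 11, 17) [ 0.473 -0.101]
side W (228, 215, 11, 15) [0.453 0.114]
side W (353, 214, 40, 27) [ 0.718 -0.127]
side P (230, 254, 16, 15) [ 0.381 -0.009]
side P (257, 206, 14, 13) [0.539 0.097]
top W (357, 166, 111, 220) [ 0.369 -0.298]
top P (304, 266, 13, 14) [ 0.385 -0.005]
top P (266, 211, 13, 15) [0.543 0.101]
```

View pics/chk7.png

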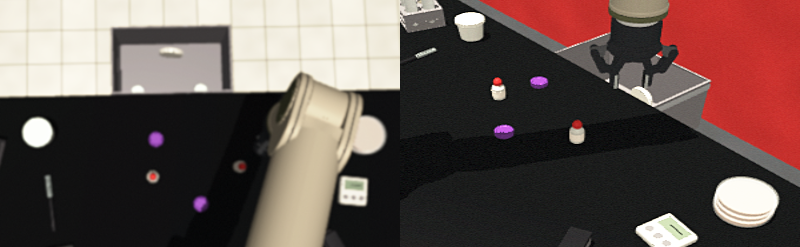

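Everything on the bench is in place. The lid shows on edge inside the bin, at crop (170,52) and side view (640,95). I let it settle and look again.

move_arm:
  moves:
    - [[-1, 0, -0.5], [0, 0, 0], 0.47]
    - [[-1, 0, -0.5], [0, 0, 0], 0.47]
    - [[0, 0, 0], [0, 0, 0], 0.47]
    - [[0, 0, 0], [0, 0, 0], 0.47]
    - [[0, 0, 0], [0, 0, 0], 0.47]

```text
clock: 20.55
position: [0.5159, -0.1829, 0.1762]
ee_rot: [0.904, 0.427, -0.0, -0.0]
ft_force: [0.8, -0.3, 0.2]
grip_width: 0.47
```

move_arm:
  moves:
    - [[0, 0, 0], [0, 0, 0], 0.47]
    - [[0, 0, 0], [0, 0, 0], 0.47]
    - [[0, 0, 0], [0, 0, 0], 0.47]
    - [[0, 0, 0], [0, 0, 0], 0.47]
    - [[0, 0, 0], [0, 0, 0], 0.47]

```text
clock: 21.18
position: [0.5155, -0.1841, 0.1768]
ee_rot: [0.905, 0.426, 0.0, -0.0]
ft_force: [-0.4, -0.4, -0.2]
grip_width: 0.47
```

```bash
python3 -c "
from see import *
a=camera('side');b=camera('top')
save('chk8',np.hstack([cv2.resize(b[110:190,225:345],(400,267)),cv2.resize(a[150:283,260:460],(400,267))]))"
```

```text
(no output)
```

View pics/chk8.png

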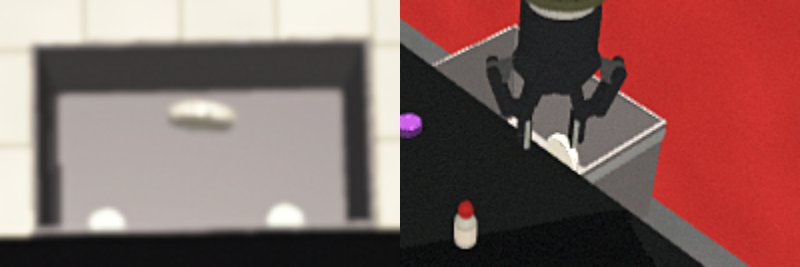

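```bash
python3 -c "
from h import *
print(hand_in())"
```

```text
the job is handed in; nothing more can be done
None
```

All three closures are in the waste bin, and I handed the job in at about 21 s of the 54 s allowed. I swept cap_b, cap_a and then the lid along the bench and over the edge, each cradled between slightly open fingers. Nothing was picked up.

- **Closures:** The last top view shows both caps on the bin floor. The lid is inside too, standing on its edge against the far wall. It did not move between two views about 1.3 s apart.
- **Bystanders:** The droppers and the purple caps measured within about 2–4 mm of where they started. That is within the camera accuracy, so I take them as unmoved. I judged the cup, dishes, timer, marker and tube rack only by eye; they looked untouched in the pictures. The marker and rack only partly show in the last ones.
- **Forces:** The readings at the end of each move stayed under about 2 N.
- **Failed checks:** None failed. A few side-view readings of the caps and lid were off by 1–2 cm while the gripper or its shadow partly hid them, so I checked the lid in the wrist view instead.

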